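Run the locked board carriage in under the probe bridge

TASK

Bring the circuit board in under the probe bridge: press down the black release button at the tail of the board carriage and, keeping it held down all the way, push the carriage along its slide until it is against the end stop, then let go so that the button springs up and locks it there. Do it with the fingertips only: nothing is gripped or lifted, the board rides in its nest untouched, and the things lying around stay where they are.

Things in the scene. Friction and masses are not known exactly. Their poses are not given: they have to be found in the camera images.
- shuttle: Base of the board shuttle, a low sliding unit that carries a circuit board in under a probe bridge: a dark plate 145 mm wide (x) and 334 mm long (y), fixed to the bench. Origin: centre of its underside, on the bench top. Its +y axis is the direction in which the carriage slides home, from the loading end (-y) towards the bridge (+y); z is up.
- bridge_top (a point): Middle of the top plate of the probe bridge, a fixed dark portal across the slide near the shuttle's +y end: 143 mm wide, 56 mm deep along y, this point 110 mm above the bench (pin headers on it reach 124 mm). The board slides in beneath it.
- carriage (a joint): Travel of the bare aluminium carriage along the shuttle's +y, in m: 0 at the loading end, 0.120 against the end stop under the bridge. It starts locked somewhere between 0 and 0.063. Free, it takes 2 to 3 N to push. A spring pawl drops into index notches every 0.010 of travel, the last at the end stop; it cannot be forced out of one, and has up to 4 mm of play there.
- button (a joint): How far the release button is pressed, in m: 0 up, 0.010 fully down. The button carries the pawl: the carriage is free only while it is down by more than 0.006. The spring takes about 2 N to start, 4 N at 0.006, 5 N fully down. When let go over a notch it springs up by itself, and the carriage is locked.
- button_top (a point): Centre of the top of the release button, a black ribbed thumb pad 36 mm across the slide and 36 mm along it, on the tail (-y end) of the carriage; rides with it and moves straight down when pressed. Up, its top is 73 mm above the bench and 15 mm above the aluminium cheeks beside it; fully down, still 5 mm above them.
- fence (a point): Middle of the thumb fence's face towards the button, 80 mm above the bench: an upright aluminium plate of the carriage on the bridge side of the button, 90 mm wide, 8 mm thick, top 88 mm above the bench, face 21.5 mm from the button's centre. A fingertip that holds the button down can push the carriage along by this face.
- nest (a point): Centre of the floor of the board nest on the carriage, 46 mm above the bench; rides with the carriage, about 97 mm on the bridge side of the button's centre.
- board (a joint): Height in m by which the circuit board is lifted off its nest: 0 when seated. The board sits on two dowel pins between black corner locators, held by its own weight only; it rides with the carriage and could only come straight up.
- board_centre (a point): Centre of the green relay board in the nest just behind the fence: 112 mm (across) x 125 mm (along the slide) x 37 mm tall with its feet; this point is 18 mm above its underside; its highest parts are 83 mm above the bench.
- pen: White and black pen, 141 mm long, 11 mm thick, lying on the bench across the loading end of the shuttle. Origin: centre of its underside.
- bnc_adapter: Small grey metal adapter, 15 mm wide and 30 mm tall, standing behind the work. Origin: centre of its underside.
- driver_b: Small screwdriver, yellow and black handle, 136 mm long, 17 mm thick, lying behind the work. Origin: centre of its underside.
- syringe: White syringe, 109 mm long, 21 mm thick, lying behind the work. Origin: centre of its underside.
- loupe: Black eyepiece ring, 37 mm wide and 30 mm tall, standing behind the work. Origin: centre of its underside.

How it is judged (in metres and radians):
On the way, in this order (a step that is already met when the one before it is completed fails the run):
1. the button is pressed down far enough to free the carriage, which has not yet been moved (value of joint button above 0.006 m and distance of nest from where it was at the start of the episode below 0.008 m), for 0.04 s.
2. the carriage is against its end stop with the button still held down (value of joint carriage above 0.117 m and value of joint button above 0.004 m), for 0.1 s.
At the end, for the whole second after the job is handed in: the carriage stands at rest at its end stop (within 3.5 mm), the button has sprung up (pressed less than 1.5 mm) so that the pawl locks it in the last notch, and the board is seated in its nest (less than 3 mm up) (value of joint carriage above 0.1165 m and value of joint button below 0.0015 m and velocity of joint carriage between -0.005 and 0.005 m/s and value of joint board below 0.003 m); the robot touches nothing.
It fails at once if the button is let up on the way, before the carriage is at its end (distance of nest from where it was at the start of the episode above 0.012 m and value of joint carriage below 0.112 m and value of joint button below 0.002 m).
It fails at once if the robot touches the circuit board (contact force between any of the fingers, the arm and board above 1 N).
It fails at once if the board is lifted off its nest by more than 8 mm (value of joint board above 0.008 m).
It fails at once if one of the things lying around is shifted by more than 20 mm (distance of any of pen, bnc_adapter, driver_b, syringe, loupe from where it was at the start of the episode above 0.02 m).
It also fails if it takes over 38 s, if anything falls off the work surface, if the arm or the gripper's body presses on something with over 40 N, if the wrist force passes 120 N, or if a joint passes its speed limit or range.

ROBOT

A 6-joint arm with a two-finger parallel gripper is mounted at the origin on a cart in front of the work surface, level with it; the furniture and walls round the work are solid. World frame = base frame: x ahead of the robot, y to its left, z up, the work surface at z = 0. Lengths are in mm, angles in rad, forces in N, time in s.
With the tool pointing down it reaches from about 300 to 1000 mm from the base axis. Payload 5.1 kg.
Tool frame: the origin (TCP) lies at the very end of the fingers, on their centre line; the grasp point (between the pads) lies grip_point_offset behind it (grip_point_offset is the distance from the TCP to the grasp point, in mm); z points along the fingers, y is the line along which they close (so a half turn about z gives the same grasp; the last joint's range is limited). The gripper opens to 95 mm and grips with 3 to 60 N. Pads are 20 mm wide; open, the fingers measure 119 mm over their backs; the gripper's body (75 mm by 180 mm) begins 59 mm behind the grasp point.
Start: joints at [-1.206, 0.124, 1.65, -0, 1.367, -0.083], TCP at [281.407, -585.914, 214.656] pointing down, gripper open.
Joint ranges: [-2.61, 2.61], [-1.02, 2.33], [0.03, 2.71], [-1.35, 4.49], [0.32, 2.68], [-2.91, 2.91]. Speed limits (rad/s): [2.57, 2.57, 3.14, 3.14, 3.14, 3.14].

INTERFACE

Orientations are given as a unit quaternion [x, y, z, w].
In Python, from plant import * gives the robot as it stands. The module is installed in compiled form; this text tells all that it offers.
- The arm moves only by the tool apply_moves, never from a script. Its argument "series" is text: rows parted by semicolons, each of 7 numbers parted by spaces: the shift along the tool's x, y, z in cm, then the turn, a rotation vector about the tool's x, y, z in degrees, then the closure in counts, from 0 (fully open) to 255 (shut). A call has 1 to 8 rows; each row shifts and turns the commanded pose from where the row before left it, along the tool's axes as they then stand; what a row does not reach is not made up. A row lasts 1/12 s, in which the tool goes at most 41.7 mm and 7.16 degrees, less where a joint would pass 70% of its speed; a pose out of reach is approached as far as the arm can. A call is refused whole if a number of a shift passes 4.17 or a number of a turn 7.16, either way. A call with a gripper value outside its range is refused whole. The fingers move at their own pace and stop on an object; "squeeze" is the grip in N (left out, the last holds). Time passes only in rows, so rows that do not move let the fingers close. It gives the time, the measured TCP pose, the force, the opening and the grip force at its end, in the units of the state.
- get_state(): the state, without advancing time (a new reading comes with each control period).
- read_camera(name): name is "side" or "top" or "wrist"; returns (picture, depth): 480x640x3 uint8, blue, green, red; 480x640 float32, mm along the optical axis (not along the pixel's ray), 0 where there is no reading.
- camera_params(name): a dict with "fovy" (degrees; the focal length in pixels is half the picture's height over the tangent of half this angle, whatever the lens; pixels are square), "cx", "cy" (the principal point, pixels), "extrinsics" (4x4, takes a point from camera to world coordinates). Camera axes: x right, y up, looking along -z (the intrinsics and any distortion apply to the point x, -y, -z); pixel columns grow to the right and rows downward; lengths in mm; the calibration is good to about 2 mm. A picture is of the moment at which its call begins: read the wrist's pose just before it. camera_params takes no time and is no camera call; for the wrist camera it gives the pose at the moment of the call.
- close_job(): hands the job in; it is judged then, once.
The state is a dict: "time": time; "q": joint angles; "dq": joint speeds; "joint_efforts": joint torques, N m; "position": TCP position; "eef_rot": TCP orientation; "force": force on the tool from outside, world axes, zero at the start; "wrist_torque": the same for the moment, N m; "grip_width": finger opening in mm; "grip_force": force on a finger pad.
Only numpy, scipy, OpenCV 4.12 (cv2) and the standard library are available. Lean on these libraries where they do the work, as an engineer would, in place of code of your own. Each camera call takes 0.05 s, during which the arm holds its last target. There are 200 camera calls.

## Working session

There is one attempt and no reset: what is moved stays moved. The work goes in short steps, Python scripts to look and compute and a tool call to move; the robot and the scene stay as the last step left them, time stands still between calls to the robot, and variables do not carry over. Pictures are saved under pics/ and viewed, at most 10 in all, crops included, and the job is handed in when it is done.

Besides the shell and the picture viewer there is one more tool, called after ">>>" in YAML: its name, and indented under it one key for each argument. apply_moves: Moves the arm, as the interface text tells. Its arguments: {"type":"object","properties":{"series":{"type":"string"},"squeeze":{"type":"number"}},"required":["series"]}

```bash
mkdir -p pics; cat > h.py <<'E'
import numpy as np, cv2
from plant import *
def world(name,d,P,u,v):
    f=240/np.tan(np.radians(P["fovy"])/2)
    z=d
    p=np.stack([(u-P["cx"])/f*z,-(v-P["cy"])/f*z,-z,np.ones_like(z)],-1)
    return (p@np.array(P["extrinsics"]).T)[...,:3]
def cloud(d,P,name=""):
    v,u=np.mgrid[0:480,0:640].astype(float)
    return world(name,d.astype(float),P,u,v)
E
python3 - <<'E'
from h import *
s=get_state();print(s)
for n in("top","side"):
    P=camera_params(n);im,d=read_camera(n);print(n,P)
    cv2.imwrite(f"pics/{n}0.png",im);np.savez(f"{n}0.npz",d=d,im=im)
E
```

```text
{'time': 0.0, 'q': array([-1.20558244e+00,  1.24501324e-01,  1.65169980e+00, -2.80762367e-05,
        1.36749746e+00, -8.26195954e-02]), 'dq': array([ 2.28930168e-05, -8.52837175e-04,  9.18289576e-04, -1.18053145e-04,
       -5.43915350e-04, -6.34444007e-04]), 'joint_efforts': array([-3.73064131e-04, -4.17604959e+01, -3.59928560e+01,  7.72827049e-02,
        4.90118517e-02, -1.73149751e-04]), 'position': array([ 281.17838995, -585.30732617,  213.37425253]), 'eef_rot': array([ 9.75034044e-01,  2.22052933e-01, -1.61895786e-04, -1.04053814e-03]), 'force': array([-0.65446389, -0.11544056,  0.48065162]), 'wrist_torque': array([ 0.04896727, -0.01462589,  0.0240274 ]), 'grip_force': 0.0, 'grip_width': 94.84856755822403}
top {'fovy': 55.078072321979434, 'cx': 311.6674612994612, 'cy': 243.899091524749, 'extrinsics': array([[ 3.33672399e-03,  9.93439639e-01, -1.14309007e-01,
         4.38881056e+02],
       [-9.99985175e-01,  2.82294367e-03, -4.65624185e-03,
         2.54906515e+02],
       [-4.30300734e-03,  1.14322849e-01,  9.93434331e-01,
         1.06714168e+03],
       [ 0.00000000e+00,  0.00000000e+00,  0.00000000e+00,
         1.00000000e+00]])}
side {'fovy': 55.71949442349649, 'cx': 315.4817063301707, 'cy': 235.84379563464378, 'extrinsics': array([[ 8.85723244e-01,  1.73107723e-01, -4.30729674e-01,
         1.84379773e+02],
       [-4.64115880e-01,  3.49266150e-01, -8.14008358e-01,
        -4.44320867e+02],
       [ 9.52816150e-03,  9.20894604e-01,  3.89695191e-01,
         4.07963538e+02],
       [ 0.00000000e+00,  0.00000000e+00,  0.00000000e+00,
         1.00000000e+00]])}
```

View pics/top0.png

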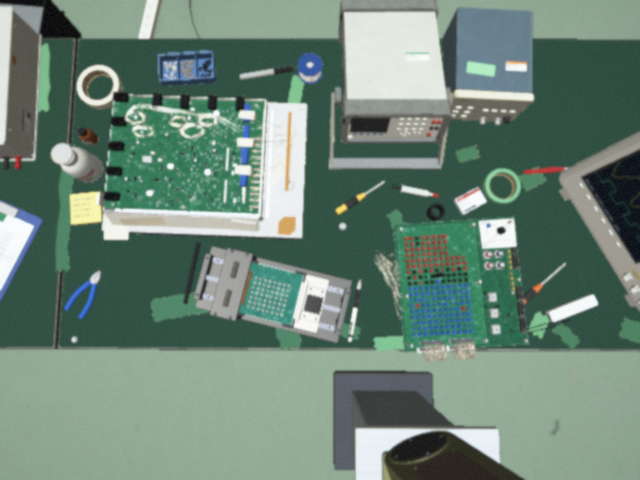

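View pics/side0.png

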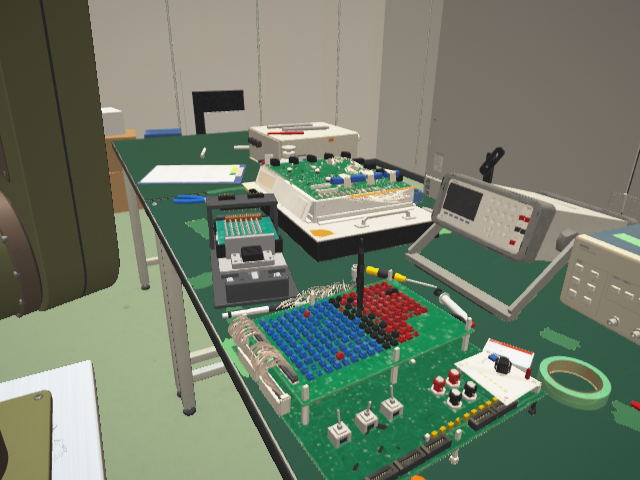

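The top view shows the shuttle spanning about (200–365, 245–340), with the bridge at left (~232,285), and the pen across the right (loading) end (~355,310). The side view shows the bridge at (240,200) and the carriage at (250,270). I'll zoom in and plot heights next.

```bash
python3 - <<'E'
from h import *
for n,(a,b,c,e) in dict(top=(235,350,185,375),side=(180,320,190,310)).items():
    z=np.load(f"{n}0.npz");P=camera_params(n);W=cloud(z["d"],P);np.save(n+"W.npy",W)
    im=z["im"][a:b,c:e];h=np.clip(W[a:b,c:e,2],0,130)/130*255
    hm=cv2.applyColorMap(h.astype(np.uint8),cv2.COLORMAP_JET)
    k=4 if n=="top" else 3
    o=np.hstack if n=="side" else np.vstack
    k=2.6 if n=="top" else 3
    cv2.imwrite(f"pics/{n}z.png",cv2.resize(o([im,hm]),None,fx=k,fy=k,interpolation=cv2.INTER_CUBIC))
W=np.load("topW.npy")
for r in range(250,345,8): print(r,' '.join("%3.0f"%W[r,c,2] for c in range(196,372,5)))
E
```

```text
250  10   2   1  12  12  13  10 112 111   3   2   4  -1  -1   3  -1   3   1   1   2   0  -1   0   2   4   1   2   2   4  -0   2   4   2   6   2   1
258   8  -1  48  31  25  10 110 106 113 111 109 109  22  13  -2  -0   4  -1  -1   1  -1  -2  -2   1  -3   1   3   3  -1  -1  -1  -0  -1  -2  -1   3
266   2   1  49  13  11  10 113 109 120 112 111  68  71  71  69  46  15  14  10  13   1  -2   4  -0   3  -2   0   2   3   1  -1  -0  -0   1   2  -5
274   3  49  37  15  13 111 113 118 111 109 108  73  72  75  69  72  70  73  68  74  71  73  45  13   8   9  13   1  -1   0  -1   2   3  -1   4  -4
282   2  48  20  11  10 109 109 109 108 110  83  73  72  72  72  72  70  70  69  68  69  70  89  49  49  48  51   9  12  11  15  11   2   1  -2  -1
290  47  45  14  10 114 107 120 116 109 112  81  73  70  72  73  68  74  71  72  76  71  46  48  59  62  63  41  23  24  30  48  -1  10   1  -1  -0
298  46  23  24  26 111 112 124 111 113 109  75  72  75  73  73  73  74  74  69  73  73  90  70  74  73  73  11  12  11  51  47   1  10  -2   1   4
306  11  13  13 108 112 113 113 110 113  73  67  73  72  72  72  75  74  75  70  72  47  87  72  72  72  64  39  37  14  46  48   1  11  -1  -0   0
314   2   4   3 114 108 114 111 109 111  76  47  73  69  71  72  69  66  85  71  72  91  58  58  58  59  12  11  11  10  45  -2  -4  -2  -1  -0  -1
322   1   4  -1   2   2   2   3   1  -0   0   0   2   3  12  12  10  14  73  74  68  50  45  49  48  47  24  14  10  45  49   2  10  -2  -2  -1   1
330   1  -0   4  -2   5  -0  -0   1   1   2   2   2   2   1  -2   0  -2   2   3  13  13  13  10  46  48  12  15   7  45  47   2  12   0  -2  -1   1
338   0   0  -1  -0   0   2   3   3   1   6   2   0   4   1   1  -2  -2   1  -0   4   3   2  -2   2   2   8  14  13  13  -1   2  10  -2   2  -0  -2
```

View pics/topz.png

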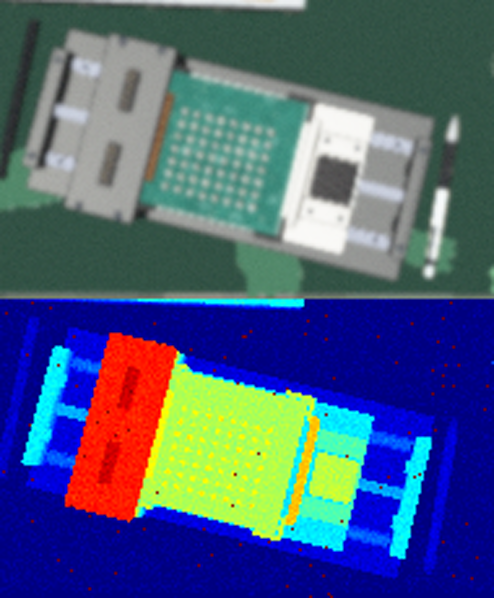

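View pics/sidez.png

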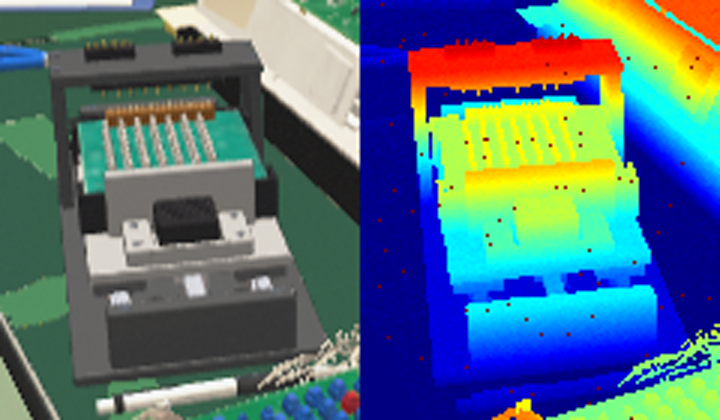

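The zooms show the button at about top-image pixel (313,304), with the bright fence just left of it (~300,300) and the pen beyond the plate's right edge. Now to fit positions and the slide axis.

```bash
python3 - <<'E'
from h import *
W=np.load("topW.npy");im=np.load("top0.npz")["im"].astype(int)
def sel(m,box):
    o=np.zeros((480,640),bool);a,b,c,e=box;o[a:b,c:e]=m[a:b,c:e];return o
Z=W[...,2]
for n,m,hh in(("bridge",sel((Z>103)&(Z<117),(240,325,205,260)),110),("fence",sel((Z>82)&(Z<95),(270,330,288,312)),88),
 ("button",sel((Z>66)&(Z<79)&(im.max(2)<110),(285,320,303,326)),73),("cheeks",sel((Z>55)&(Z<63),(270,335,300,335)),58),
 ("plate",sel((Z>6)&(Z<16),(240,345,195,355)),12)):
    p=W[m];r=cv2.minAreaRect(p[:,:2].astype(np.float32));print(n,len(p),p.mean(0).round(1),np.median(p[:,2]).round(1),np.round(r[0],1),np.round(r[1],1),round(r[2],1))
W2=np.load("sideW.npy");im2=np.load("side0.npz")["im"].astype(int)
m=sel((W2[...,2]>70)&(W2[...,2]<78)&(im2.max(2)<90),(240,262,235,268));p=W2[m];print("side button",len(p),p.mean(0),cv2.minAreaRect(p[:,:2].astype(np.float32)))
try: print("gpo",grip_point_offset)
except Exception as e: print(e)
print(camera_params("wrist"))
E
```

```text
bridge 1721 [465.5 425.9 110.7] 110.7 [466.4 426.6] [ 56.5 143.4] 76.3
fence 160 [430.7 281.6  88.3] 88.6 [431.4 281.8] [80.9 41.4] 11.7
button 209 [423.9 255.9  73.1] 73.1 [423.9 255.9] [30.7 30.5] 76.0
cheeks 320 [424.8 255.6  58.7] 58.6 [437.8 257.3] [106.1  54.5] 0.3
plate 2422 [440.2 317.7  11.4] 11.5 [450.  346.3] [235.  366.7] 0.3
side button 181 [424.17493108 250.13937099  72.66619389] ((424.88824462890625, 251.0269012451172), (35.87981414794922, 35.471412658691406), 75.83653259277344)
gpo 18.8
{'fovy': 61.08504617814889, 'cx': 328.4697840191996, 'cy': 238.6699619243679, 'extrinsics': array([[ 4.32381724e-01,  8.69423629e-01,  2.39057730e-01,
         3.47767596e+02],
       [-9.01688393e-01,  4.17502241e-01,  1.12471864e-01,
        -5.53358476e+02],
       [-2.02144200e-03, -2.64186359e-01,  9.64469534e-01,
         3.83032809e+02],
       [ 0.00000000e+00,  0.00000000e+00,  0.00000000e+00,
         1.00000000e+00]])}
```

```bash
python3 - <<'E'
from h import *
W=np.load("topW.npy");S=np.load("sideW.npy")
for n,A in(("top",W),("side",S)):
    for y in range(-600,400,100):
        m=(A[...,1]>y)&(A[...,1]<y+100)&(A[...,0]>250)&(A[...,0]<600)&(A[...,2]>60)
        p=A[m]; print(n,y,len(p),np.percentile(p[:,2],99.5).round() if len(p)>20 else "")
E
```

```text
top -600 0 
top -500 797 137.0
top -400 1401 182.0
top -300 0 
top -200 403 81.0
top -100 5717 98.0
top 0 4021 144.0
top 100 0 
top 200 2013 1067.0
top 300 2790 113.0
side -600 0 
side -500 0 
side -400 0 
side -300 0 
side -200 1679 82.0
side -100 11288 157.0
side 0 4499 137.0
side 100 0 
side 200 1146 90.0
side 300 1571 112.0
```

>>> apply_moves:
  series: "0 0 0 0 0 -6.3 255;0 0 0 0 0 -6.3 255;0 0 0 0 0 -6.3 255;0 0 0 0 0 -6.3 255;0 0 0 0 0 -6.3 255;0 0 0 0 0 -6.3 255;0 0 0 0 0 -6.3 255;0 0 0 0 0 -6.3 255"
  squeeze: 20

```text
time: 0.77
position: [281.3, -585.5, 213.9]
eef_rot: [0.786, 0.618, 0.0, -0.001]
force: [-0.4, 0.0, -0.4]
grip_width: 46.9
grip_force: 0.0
```

>>> apply_moves:
  series: "0 0 -3 0 0 0 255;0 0 -3 0 0 0 255;3.5 -0.26 -1 0 0 0 255;3.5 -0.26 0 0 0 0 255;3.5 -0.26 0 0 0 0 255;3.5 -0.26 0 0 0 0 255;3.5 -0.26 0 0 0 0 255;3.5 -0.26 0 0 0 0 255"

```text
time: 1.43
position: [316.7, -376.5, 284.0]
eef_rot: [0.788, 0.616, 0.0, -0.0]
force: [0.7, 0.9, 0.1]
grip_width: 0.7
grip_force: 0.0
```

>>> apply_moves:
  series: "3.5 -0.26 0 0 0 0 255;3.5 -0.26 0 0 0 0 255;3.5 -0.26 0 0 0 0 255;3.5 -0.26 0 0 0 0 255;3.5 -0.26 0 0 0 0 255;3.5 -0.26 0 0 0 0 255;3.5 -0.26 0 0 0 0 255;3.5 -0.26 0 0 0 0 255"

```text
time: 2.1
position: [363.8, -99.9, 284.3]
eef_rot: [0.788, 0.616, 0.0, 0.0]
force: [0.5, 0.2, 0.3]
grip_width: 0.4
grip_force: 0.0
```

>>> apply_moves:
  series: "3.5 -0.26 0 0 0 0 255;3.5 -0.26 0 0 0 0 255;3.5 -0.26 0 0 0 0 255;3.5 -0.26 0 0 0 0 255;3.5 -0.26 0 0 0 0 255;3.5 -0.26 0 0 0 0 255;3.5 -0.26 0 0 0 0 255;0 0 0 0 0 0 255"

```text
time: 2.77
position: [405.1, 145.2, 284.0]
eef_rot: [0.786, 0.619, 0.0, -0.001]
force: [-0.8, -0.9, 0.8]
grip_width: 0.2
grip_force: 0.0
```

>>> apply_moves:
  series: "3 0 -0 0 0 0 255;3 0 0 0 0 0 255;0 0 2.5 0 0 0 255;0 0 2.5 0 0 0 255;0 0 0 0 0 0 255;0 0 0 0 0 0 255"

```text
time: 3.27
position: [418.9, 198.2, 233.0]
eef_rot: [0.788, 0.616, -0.002, -0.001]
force: [-0.4, 0.2, 0.3]
grip_width: 0.4
grip_force: 0.0
```

```bash
python3 - <<'E'
from h import *
s=get_state();print(s["position"],s["eef_rot"])
P=camera_params("wrist");im,d=read_camera("wrist");cv2.imwrite("pics/w0.png",im)
W=cloud(d,P);np.savez("w0.npz",W=W,im=im)
Z=W[...,2];R=(abs(W[...,0]-425)<70)&(abs(W[...,1]-265)<60)
for n,m in(("fence",R&(Z>84)&(Z<94)),("button",R&(Z>69)&(Z<77)&(im.max(2)<100)),("board",(Z>65)&(Z<78)&(W[...,1]>285))):
    m=cv2.morphologyEx(m.astype(np.uint8),cv2.MORPH_OPEN,np.ones((3,3)))>0
    p=W[m];v,u=np.nonzero(m)
    if len(p):print(n,len(p),np.median(p,0).round(1),cv2.minAreaRect(p[:,:2].astype(np.float32)),u.mean(),v.mean())
E
```

```text
[418.88592774 198.2049799  232.99336247] [ 7.87756380e-01  6.15983516e-01 -1.95117657e-03 -6.22277759e-04]
fence 1343 [432.  279.9  87.1] ((431.12786865234375, 280.11968994140625), (7.924098491668701, 88.78031158447266), 76.01306915283203) 319.74981384959045 115.64556962025317
button 2211 [425.  259.2  71.6] ((427.3486328125, 271.61639404296875), (68.71157836914062, 122.36750793457031), 72.81583404541016) 319.25056535504297 140.42876526458616
board 14583 [440.2 324.4  70.1] ((441.1627197265625, 321.9610900878906), (77.14817810058594, 121.97840881347656), 76.1447982788086) 317.35294521017624 52.17458684769937
```

View pics/w0.png

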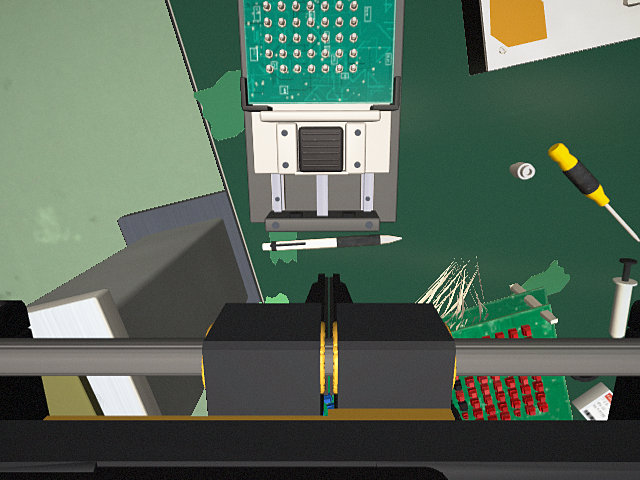

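The wrist view shows the button at (321,148), the fence bar at (320,116) with the board above it, the pen clear at (330,242), and the closed fingertips near (330,285). The fence measures 88.8 x 7.9 mm with its top at 87, which matches the description.

>>> apply_moves:
  series: "3.2 -0.4 0 0 0 0 255;3.2 -0.4 0 0 0 0 255;0 0 3 0 0 0 255;0 0 3 0 0 0 255;0 0 3 0 0 0 255;0 0 3 0 0 0 255;0 0 1 0 0 0 255;0 0 0 0 0 0 255"

```text
time: 3.98
position: [426.6, 261.9, 103.1]
eef_rot: [0.788, 0.616, -0.002, -0.0]
force: [0.3, -0.0, 0.0]
grip_width: 0.6
grip_force: 0.0
```

```bash
python3 - <<'E'
from h import *
s=get_state();print(s["position"],s["force"])
im,d=read_camera("side");P=camera_params("side");a=im[150:320,170:330]
b,_=read_camera("wrist");o=np.hstack([cv2.resize(a,(480,510),interpolation=cv2.INTER_CUBIC)[:480,:400],b[0:300,220:420].repeat(2,0).repeat(2,1)[:480]])
cv2.imwrite("pics/c1.png",o[:, :800]);print(get_state()["position"])
E
```

```text
[426.64456395 261.9365887  103.13139905] [ 0.32337203 -0.00569053  0.02052745]
[429.05682306 263.20577371 106.87197202]
```

View pics/c1.png

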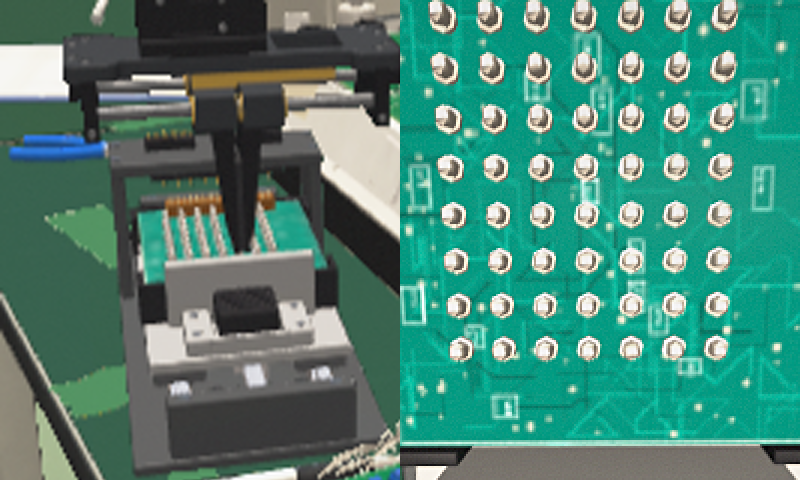

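The side crop shows the fingertips about 30 mm above the button, just on the near side of the fence, as planned. The measured pose shifted while the arm was holding, so I'll let it settle.

>>> apply_moves:
  series: "0 0 0 0 0 0 255;0 0 0 0 0 0 255"

```text
time: 4.25
position: [429.4, 263.6, 107.5]
eef_rot: [0.788, 0.616, 0.002, 0.001]
force: [0.6, 0.2, -0.6]
grip_width: 0.6
grip_force: 0.0
```

>>> apply_moves:
  series: "0 0 0 0 0 0 255"

```text
time: 4.33
position: [428.9, 263.4, 106.8]
eef_rot: [0.788, 0.616, 0.002, 0.0]
force: [-0.6, -0.7, 0.1]
grip_width: 0.2
grip_force: 0.0
```

>>> apply_moves:
  series: "-0.25 -0.2 0 0 0 0 255;0 0 1 0 0 0 255;0 0 1 0 0 0 255;0 0 0.5 0 0 0 255;0 0 0 0 0 0 255;0 0 0 0 0 0 255"

```text
time: 4.83
position: [424.4, 260.6, 78.5]
eef_rot: [0.788, 0.616, -0.001, -0.0]
force: [0.0, 0.3, 0.1]
grip_width: 0.2
grip_force: 0.0
```

>>> apply_moves:
  series: "0 0 0 0 0 0 255"

```text
time: 4.92
position: [425.1, 260.9, 79.5]
eef_rot: [0.788, 0.616, -0.0, -0.0]
force: [0.6, 0.4, 0.4]
grip_width: 0.3
grip_force: 0.0
```

>>> apply_moves:
  series: "0 0 0.2 0 0 0 255;0 0 0.2 0 0 0 255;0 0 0.2 0 0 0 255;0 0 0.1 0 0 0 255;0 0 0 0 0 0 255;0 0 0 0 0 0 255;0 0 0 0 0 0 255"

```text
time: 5.5
position: [425.1, 260.9, 72.7]
eef_rot: [0.788, 0.616, 0.0, 0.0]
force: [-0.4, -0.4, 0.7]
grip_width: 0.6
grip_force: 0.0
```

>>> apply_moves:
  series: "0 0 0 0 0 0 255"

```text
time: 5.58
position: [425.2, 260.9, 72.8]
eef_rot: [0.788, 0.616, 0.0, 0.0]
force: [-0.5, 0.5, 0.7]
grip_width: 0.8
grip_force: 0.0
```

>>> apply_moves:
  series: "0 0 0.2 0 0 0 255;0 0 0.2 0 0 0 255;0 0 0.2 0 0 0 255;0 0 0.1 0 0 0 255;0 0 0 0 0 0 255;0 0 0 0 0 0 255"

```text
time: 6.08
position: [425.4, 261.0, 66.0]
eef_rot: [0.788, 0.616, 0.0, 0.0]
force: [0.1, -0.1, 2.3]
grip_width: 0.6
grip_force: 1.7
```

>>> apply_moves:
  series: "0 0 0 0 0 0 255"

```text
time: 6.17
position: [425.4, 261.1, 66.0]
eef_rot: [0.788, 0.616, 0.0, 0.0]
force: [0.4, -0.6, 3.5]
grip_width: 0.1
grip_force: 1.7
```

>>> apply_moves:
  series: "0 0 0.2 0 0 0 255;0 0 0.15 0 0 0 255;0 0 0 0 0 0 255;0 0 0 0 0 0 255;0 0 0 0 0 0 255"

```text
time: 6.58
position: [425.4, 261.1, 62.4]
eef_rot: [0.788, 0.616, 0.0, 0.0]
force: [-0.2, -0.2, 4.9]
grip_width: 0.8
grip_force: 2.3
```

>>> apply_moves:
  series: "0 0 0 0 0 0 255"

```text
time: 6.67
position: [425.3, 261.0, 62.3]
eef_rot: [0.788, 0.616, 0.0, 0.0]
force: [-0.8, 1.1, 4.4]
grip_width: 0.5
grip_force: 2.3
```

>>> apply_moves:
  series: "0 0 0.1 0 0 0 255;0.2 0 0 0 0 0 255;0.2 0 0 0 0 0 255;0.2 0 0 0 0 0 255;0.3 0 0 0 0 0 255;0.4 0 0 0 0 0 255;0 0 0 0 0 0 255"

```text
time: 7.25
position: [428.7, 274.3, 62.2]
eef_rot: [0.788, 0.616, 0.001, -0.0]
force: [-2.0, 0.8, 8.8]
grip_width: 0.6
grip_force: 4.5
```

>>> apply_moves:
  series: "0 0 0 0 0 0 255;0 0 0 0 0 0 255"

```text
time: 7.42
position: [428.7, 274.3, 62.2]
eef_rot: [0.788, 0.616, 0.001, -0.0]
force: [-0.8, 0.9, 8.5]
grip_width: 0.6
grip_force: 4.2
```

>>> apply_moves:
  series: "0.5 0 0 0 0 0 255;0.5 0 0 0 0 0 255;0.5 0 0 0 0 0 255;0.5 0 0 0 0 0 255;0.5 0 0 0 0 0 255;0.5 0 0 0 0 0 255;0.5 0 0 0 0 0 255;0.5 0 0 0 0 0 255"

```text
time: 8.08
position: [438.0, 312.6, 62.2]
eef_rot: [0.788, 0.616, -0.0, 0.0]
force: [-2.3, -1.3, 9.4]
grip_width: 0.4
grip_force: 5.0
```

```bash
cat > f.py <<'E'
from h import *
P=camera_params("top");im,d=read_camera("top");W=cloud(d,P);Z=W[...,2]
P=camera_params("side");im,d=read_camera("side");S=cloud(d,P)
for n,W in(("top",W),("side",S)):
    Z=W[...,2];t=(W[...,0]-424.9)*.240+(W[...,1]-255.4)*.971;c=(W[...,0]-424.9)*.971-(W[...,1]-255.4)*.24
    m=(abs(c)<44)&(abs(c)>16)&(t>0)&(t<160)&(Z>84)&(Z<92)
    ch=(abs(c)<44)&(abs(c)>22)&(t>-30)&(t<160)&(Z>56)&(Z<61)
    print(n,m.sum(),np.percentile(t[m],[10,50,90]).round(1),"cheek",np.percentile(t[ch],[10,50,90]).round(1))
print(get_state()["position"],get_state()["force"])
E
python3 f.py
```

```text
Traceback (most recent call last):
  File "f.py", line 8, in <module>
    print(n,m.sum(),np.percentile(t[m],[10,50,90]).round(1),"cheek",np.percentile(t[ch],[10,50,90]).round(1))
                    ~~~~~~~~~~~~~^^^^^^^^^^^^^^^^^
IndexError: index -1 is out of bounds for axis 0 with size 0
```

Top is hidden by the gripper, so I'll use the side camera only.

```bash
sed -i '/^P=camera_params("top")/d; s/(("top",W),("side",S))/(("side",S),)/' f.py; python3 f.py
```

```text
side 109 [73.6 76.2 79.3] cheek [33.3 54.4 75.3]
[438.25071524 313.54340577  62.22431085] [-1.85219544  1.39534302  8.05422752]
```

>>> apply_moves:
  series: "0.5 0 0 0 0 0 255;0.5 0 0 0 0 0 255;0.5 0 0 0 0 0 255;0.3 0 0 0 0 0 255;0.2 0 0 0 0 0 255"

```text
time: 8.65
position: [442.8, 332.3, 62.2]
eef_rot: [0.788, 0.616, -0.0, -0.0]
force: [-2.4, -2.1, 9.4]
grip_width: 0.6
grip_force: 5.0
```

>>> apply_moves:
  series: "0.2 0 0 0 0 0 255;0.2 0 0 0 0 0 255;0.2 0 0 0 0 0 255"

```text
time: 8.9
position: [444.2, 337.9, 62.2]
eef_rot: [0.788, 0.616, -0.0, -0.0]
force: [-1.9, -0.9, 10.4]
grip_width: 0.5
grip_force: 4.9
```

>>> apply_moves:
  series: "0.2 0 0 0 0 0 255;0.2 0 0 0 0 0 255"

```text
time: 9.07
position: [444.8, 340.8, 62.1]
eef_rot: [0.788, 0.616, -0.001, 0.001]
force: [-3.7, -7.6, 14.0]
grip_width: 0.9
grip_force: 7.0
```

>>> apply_moves:
  series: "0.1 0 0 0 0 0 255;0.1 0 0 0 0 0 255;0 0 0 0 0 0 255;0 0 0 0 0 0 255"

```text
time: 9.4
position: [444.9, 340.9, 62.0]
eef_rot: [0.787, 0.616, -0.003, 0.002]
force: [-4.7, -9.9, 14.9]
grip_width: 0.5
grip_force: 7.6
```

```bash
python3 f.py
```

```text
side 104 [100.8 102.9 106.7] cheek [ 60.7  80.9 102.7]
[444.88526119 340.93634372  62.06067476] [-5.10447099 -9.45168403 15.26620993]
```

Against the stop: about 10 N along the slide with no further advance, and the button bottomed. Lifting straight up while still leaning on the fence.

>>> apply_moves:
  series: "0 0 -0.3 0 0 0 255;0 0 -0.4 0 0 0 255;0 0 -0.5 0 0 0 255;0 0 -0.5 0 0 0 255;0 0 0 0 0 0 255;0 0 0 0 0 0 255"

```text
time: 9.95
position: [445.5, 343.6, 78.1]
eef_rot: [0.788, 0.616, 0.0, -0.0]
force: [-0.7, 0.1, 0.6]
grip_width: 0.7
grip_force: 0.0
```

>>> apply_moves:
  series: "-0.3 0 0 0 0 0 255;-0.2 0 0 0 0 0 255;0 0 0 0 0 0 255;0 0 0 0 0 0 255"

```text
time: 10.28
position: [444.1, 338.3, 77.8]
eef_rot: [0.788, 0.616, -0.0, -0.0]
force: [-0.1, 0.1, 0.0]
grip_width: 0.2
grip_force: 0.0
```

>>> apply_moves:
  series: "0 0 -1 0 0 0 255;0 0 -3 0 0 0 255;0 0 -3 0 0 0 255;0 0 -3 0 0 0 255;-3 0 -2 0 0 0 255;-4 0 0 0 0 0 255;-4 0 0 0 0 0 255;-4 0 0 0 0 0 255"

```text
time: 10.95
position: [408.0, 192.0, 199.7]
eef_rot: [0.787, 0.617, 0.001, 0.0]
force: [0.4, 0.1, 0.3]
grip_width: 0.5
grip_force: 0.0
```

>>> apply_moves:
  series: "0 0 0 0 0 0 255;0 0 0 0 0 0 255;0 0 0 0 0 0 255"

```text
time: 11.2
position: [408.6, 193.2, 199.1]
eef_rot: [0.788, 0.616, 0.001, 0.0]
force: [-0.3, 0.4, 0.5]
grip_width: 0.4
grip_force: 0.0
```

```bash
python3 - <<'E'
from h import *
print(get_state()["position"])
P=camera_params("wrist");im,d=read_camera("wrist");W=cloud(d,P);Z=W[...,2]
t=(W[...,0]-424.9)*.240+(W[...,1]-255.4)*.971;c=(W[...,0]-424.9)*.971-(W[...,1]-255.4)*.24
def st(n,m):
    m=cv2.morphologyEx(m.astype(np.uint8),cv2.MORPH_OPEN,np.ones((3,3)))>0
    print(n,m.sum(),np.percentile(t[m],[2,50,98]).round(1),np.median(Z[m]).round(1)) if m.any() else print(n,0)
q=(abs(c)<44)&(t>40)
st("fence",q&(Z>84)&(Z<92)&(t<125)); st("button",(abs(c)<20)&(t>50)&(t<110)&(Z>62)&(Z<80)&(im.max(2)<100))
st("bridge",q&(Z>105)&(Z<114)&(t>120)&(t<220)); st("cheek",(abs(c)>22)&q&(t<110)&(Z>54)&(Z<62))
st("board",q&(t>110)&(Z>66)&(Z<78)&(t<180)); st("tailblock",(abs(c)<60)&(t>-120)&(t<0)&(Z>38)&(Z<56))
st("plate",(abs(c)<65)&(t>-120)&(t<60)&(Z>6)&(Z<16))
cv2.imwrite("pics/w2.png",im)
E
```

```text
[408.64439715 193.2366168  199.08365203]
fence 0
button 2128 [63.5 75.7 89.8] 71.4
bridge 0
cheek 2304 [61.  77.9 93.7] 57.4
board 0
tailblock 2253 [-73.4 -66.1 -57.8] 46.1
plate 17421 [-97.4  -2.8  57.3] 10.4
```

View pics/w2.png

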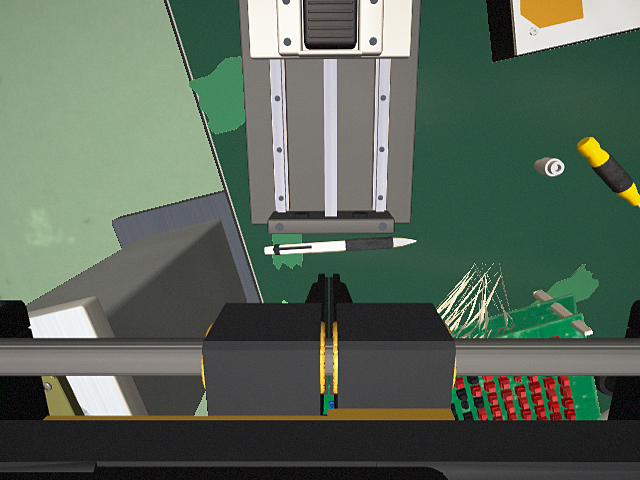

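The button has sprung up: its top reads 71.4, the same as in the first wrist view. It now sits at about (330,25), with its centre roughly 77 mm further along the slide. That puts the nest within about 2 mm of the bridge centre, and the tail sits about 118 mm from the tail block. The pen and adapter look undisturbed, so I'm handing in.

```bash
python3 -c "
from plant import *
print(close_job())"
```

```text
the job is handed in; nothing more can be done
None
```

I pushed the carriage to its end stop with the button held down, then let go; the button sprang up, the camera puts the carriage at the stop, and I handed the job in, but no verdict came back.

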